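# Snap the circuit board onto its standoffs in the amplifier chassis

## Robot

A 6-joint arm with a two-finger parallel gripper is mounted at the origin on a cart in front of the work surface, level with it; the furniture and walls round the work are solid. World frame = base frame: x ahead of the robot, y to its left, z up, the work surface at z = 0. Lengths are in m, angles in rad, forces in N, time in s.
With the tool pointing down it reaches from about 0.375 to 0.9 m from the base axis. Payload 3.1 kg.
Tool frame: the origin (TCP) lies between the finger pads; the fingertips stand robot.tip_extent ahead of it and the grasp point (between the pads) lies 3 mm ahead of it (robot.tip_extent is the distance from the TCP to the fingertips, in m); z points along the fingers, x is the direction in which the jaws open and shut, and the axes are right-handed (so a half turn about z gives the same grasp; the last joint's range is limited). The gripper opens to 87 mm and grips with 3 to 60 N. Pads are 19 mm wide; open, the fingers measure 117 mm over their backs; the gripper's body (75 mm by 190 mm) begins 51 mm behind the grasp point.
Start: joints at [-1.365, 0.527, 1.433, -0, 1.181, -0.178], TCP at [0.234, -0.579, 0.245] pointing down, gripper open.
Joint ranges: [-3.08, 3.08], [-0.75, 2.2], [0.22, 2.44], [-1.43, 4.57], [0, 2.65], [-2.85, 2.85]. Speed limits (rad/s): [2.79, 2.79, 3.14, 3.14, 3.14, 3.14].

## Interface

Orientations are given as a unit quaternion [x, y, z, w].
In Python, from rig import robot, cams gives the robot as it stands.
- The arm moves only by the tool carry_out, never from a script. Its argument "steps" is a list of rows, each a list of 3 entries, a list of its own where there are three numbers: the shift along the world's x, y, z in cm, then the turn about the world's z in degrees, then the closure, from 0 (fully open) to 1 (shut). In form: [[[dx, dy, dz], spin, fingers], ...]. A call has 1 to 10 rows; each row shifts and turns the pose as measured when the row begins; what a row does not reach is not made up. A row lasts 1/10 s, in which the tool goes at most 50 mm and 8.59 degrees, less where a joint would pass 70% of its speed; a pose out of reach is approached as far as the arm can. A call with a gripper value outside its range is refused whole. The fingers move at their own pace and stop on an object; "squeeze" is the grip in N (left out, the last holds). Time passes only in rows, so rows that do not move let the fingers close. It gives the time, the measured TCP pose, the force and the opening at its end, in the units of the state.
- robot.get_obs(): the state, without advancing time (a new reading comes with each control period).
- cams.camera(name): name is "scene" or "top"; returns a dict with "pixels" (420x560x3 uint8, red, green, blue), "fx", "fy", "cx", "cy" (pixels), "eye" and "rotation" of the camera in the world. Camera axes: x right, y up, looking along -z (the intrinsics and any distortion apply to the point x, -y, -z); pixel columns grow to the right and rows downward; lengths in m; the calibration is good to about 2 mm. A picture is of the moment at which its call begins. There is no depth.
- robot.hand_in(): hands the job in, once; it reports no verdict.
The state is a dict: "time": time; "q": joint angles; "joint_velocities": joint speeds; "joint_torque": joint torques, N m; "position": TCP position; "tool_rot": TCP orientation; "ft_force": force on the tool from outside, world axes, zero at the start; "moment": the same for the moment, N m; "grip_width": finger opening in m.
Only numpy, scipy, OpenCV 4.12 (cv2) and the standard library are available. Lean on these libraries where they do the work, as an engineer would, in place of code of your own. Each camera call takes 0.05 s, during which the arm holds its last target. There are 200 camera calls.

## Task

Put the green circuit board back into the open amplifier chassis: set it over the four white snap standoffs with its wide end towards the round transformer (its metal shield can is the place to grip it), let go, and press its two ends down in turn until it has clicked over all four standoffs and lies fully home. Press slowly and keep it fairly level, and never push on it with more than 20 N, or it may crack. Leave the other things on the bench where they are.

Things in the scene. Friction and masses are not known exactly. Their poses are not given: they have to be found in the camera images.
- board: green circuit board 100 x 150 x 4 mm (x, y, z), lying flat, 0.14 to 0.2 kg; origin at the middle of its underside, z up, y along its length to the wide end. Four 9 mm holes: wide end (y = 60) at x = -38 and 38 mm, narrow end (y = -60) at x = -30 and 30 mm, so it fits one way round. Blue terminal block on the near (-x) edge of the narrow half; parts at most 18 mm tall but for the can
- hole_wide_near (a point): near (-x) hole of the wide end, at board [-38, 60, 0] mm, on the underside
- hole_wide_far (a point): far (+x) hole of the wide end, at board [38, 60, 0] mm, on the underside
- hole_narrow_near (a point): near hole of the narrow end, at board [-30, -60, 0] mm, on the underside
- hole_narrow_far (a point): far hole of the narrow end, at board [30, -60, 0] mm, on the underside
- can_top (a point): middle of the top of the aluminium shield can at the board's middle, 28 mm above the underside; the can is 50 mm along x, 34 mm along y, 24 mm tall. The place to grip: across the 34 mm, fingers along the clear strip (x within 16 mm of the middle, whole length of the board)
- press_wide (a point): bare place to press with closed fingers, on the board's top midway between the two holes of the wide end; about 32 mm square is clear round it. The two standoffs of one end take 9 to 13 N together to pass; the force falls once the barbs are in the holes, and rises steeply when the board lands on the shoulders
- press_narrow (a point): the same at the narrow end, midway between its two holes
- chassis: open aluminium tray of an amplifier, 124 x 238 mm, wall tops at z = 37 mm, fixed; black front panel with knobs, top at z = 44 mm, towards the robot (-x). Origin under the middle of the board bay, 5 mm below the tray floor (screw feet: it stands 1 to 7 mm above the bench), z up, y towards the round transformer (top z = 41 mm, its middle 116 mm from the origin). Board and chassis axes are parallel when fitted
- bay (a point): nominal middle of the four white snap standoffs at their shoulders (chassis z = 24 mm), where the board's underside belongs. Their plate is clamped through slots on packing washers: it may sit up to 3.5 mm off in x, 2 mm in y and 3 mm in height, so feel for it. Above the shoulders: board home 0 mm; loose with all tips in its holes 8 to 9 mm; stopped on the tips 12 mm (tips 5 mm across)
- prong_wide_near_b (a joint): bend of a sprung prong of the standoff for the wide near hole, rad: 0 free, 0.16 squeezed to the hole's width, 0 again when it has clicked out over the board (barbs 13 mm across, 5 mm above the shoulder)
- prong_wide_far_b (a joint): bend of a sprung prong of the standoff for the wide far hole, rad: 0 free, 0.16 squeezed to the hole's width, 0 again when it has clicked out over the board (barbs 13 mm across, 5 mm above the shoulder)
- prong_narrow_near_b (a joint): bend of a sprung prong of the standoff for the narrow near hole, rad: 0 free, 0.16 squeezed to the hole's width, 0 again when it has clicked out over the board (barbs 13 mm across, 5 mm above the shoulder)
- prong_narrow_far_b (a joint): bend of a sprung prong of the standoff for the narrow far hole, rad: 0 free, 0.16 squeezed to the hole's width, 0 again when it has clicked out over the board (barbs 13 mm across, 5 mm above the shoulder)
- screwdriver: stubby screwdriver with orange and black grip, 108 mm long, lying behind the work; bystander; origin at its underside
- tweezers: bent steel tweezers, 118 mm long, lying behind the work; bystander; origin at its underside
- string_tube: small clear tube with a black cap, 38 mm across, 121 mm tall, standing behind the work; bystander; origin at its underside
- clip_tuner: small clip-on tuner, black and red, 45 mm, lying to the right; bystander; origin at its underside
- pencil: flat red pencil, 162 mm long, lying at the front edge; bystander; origin at its underside

How it is judged:
On the way:
1. the board is set down in its bay over the four standoffs (z of hole_wide_near in the frame of chassis between 0.02 and 0.037 m and z of hole_wide_far in the frame of chassis between 0.02 and 0.037 m and z of hole_narrow_near in the frame of chassis between 0.02 and 0.037 m and z of hole_narrow_far in the frame of chassis between 0.02 and 0.037 m and x of board in the frame of chassis between -0.007 and 0.007 m and y of board in the frame of chassis between -0.007 and 0.007 m).
At the end, for the whole second after the job is handed in: the board has clicked over all four standoffs: its underside between 4 mm below and 4.4 mm above the nominal shoulder height at each hole (3 mm of that is the plate's play) and every prong sprung back over it (bent under 0.05 rad), its middle within 7 mm of the bay's nominal middle, at rest, let go (z of hole_wide_near in the frame of chassis between 0.02 and 0.0284 m and z of hole_wide_far in the frame of chassis between 0.02 and 0.0284 m and z of hole_narrow_near in the frame of chassis between 0.02 and 0.0284 m and z of hole_narrow_far in the frame of chassis between 0.02 and 0.0284 m and x of board in the frame of chassis between -0.007 and 0.007 m and y of board in the frame of chassis between -0.007 and 0.007 m and value of joint each of prong_wide_near_b, prong_wide_far_b, prong_narrow_near_b, prong_narrow_far_b below 0.05 rad and linear speed of board below 0.01 m/s); the robot touches nothing.
It fails at once if the fingers press on an end of the board with more than 20 N (contact force between the fingers and board above 20 N and (y of the grasp point in the frame of can_top above 0.03 m or y of the grasp point in the frame of can_top below -0.03 m)).
It fails at once if the board is jammed onto the standoffs or the chassis with more than 40 N, all its contacts added up (contact force between board and chassis above 40 N).
It fails at once if the board is tipped more than 12 degrees from the chassis while it bears on it (contact force between board and chassis above 1 N and angle between the z axis of board and the z axis of chassis, either way round above 0.21 rad).
It fails at once if the screwdriver, tweezers, tube, tuner or pencil is moved more than 30 mm (distance of any of screwdriver, tweezers, string_tube, clip_tuner, pencil from where it was at the start of the episode above 0.03 m).
It also fails if it takes over 67 s, if anything falls off the work surface, if the arm or the gripper's body presses on something with over 40 N, if the wrist force passes 120 N, or if a joint passes its speed limit or range.

## Working session

There is one attempt and no reset: what is moved stays moved. The work goes in short steps, Python scripts to look and compute and a tool call to move; the robot and the scene stay as the last step left them, time stands still between calls to the robot, and variables do not carry over. Pictures are saved under pics/ and viewed, about 8 in all and at most 12, crops included, and the job is handed in when it is done.

Besides the shell and the picture viewer there is one more tool, called after "Call:" as a command line: name --argument value ..., lists and objects as JSON in quotes. carry_out: Moves the arm, as the interface text tells. Its arguments: {"type":"object","properties":{"steps":{"type":"array"},"squeeze":{"type":"number"}},"required":["steps"]}

```bash
ls; mkdir -p pics; python3 - <<'E'
from rig import robot, cams
import cv2
print(robot.tip_extent, robot.get_obs())
for n in("scene","top"):
    c=cams.camera(n); cv2.imwrite(f"pics/{n}0.png",cv2.resize(c["pixels"][:,:,::-1],(800,600),interpolation=cv2.INTER_CUBIC))
    print({k:v for k,v in c.items() if k!="pixels"})
E
```

```text
pics
0.022 {'time': 0.0, 'q': array([-1.36552028e+00,  5.28454716e-01,  1.43390507e+00,  1.02836018e-06,
        1.18137884e+00, -1.78522364e-01]), 'joint_velocities': array([-0.00033677,  0.00103855,  0.00104745, -0.00049959,  0.00061463,
       -0.00106495]), 'joint_torque': array([-1.54329937e-03, -4.40043175e+01, -1.76593924e+01,  6.32314011e-02,
        5.82140533e-02, -1.76581066e-04]), 'position': array([ 0.23390142, -0.57884528,  0.24357773]), 'tool_rot': array([ 8.28988326e-01, -5.59264878e-01, -7.68464805e-04, -7.48839339e-04]), 'ft_force': array([ 0.17219507, -0.21671061, -0.2643891 ]), 'moment': array([0.03025415, 0.02639357, 0.0008829 ]), 'grip_width': 0.08687201732247876}
{'fx': 532.8219793735296, 'fy': 532.8219793735296, 'cx': 270.9334252136029, 'cy': 216.12282276041464, 'eye': array([-0.07904136,  0.53144244,  1.02650326]), 'rotation': array([-0.14465683,  0.30364185,  0.85589714, -0.39283091])}
{'fx': 435.3035259531766, 'fy': 435.3035259531766, 'cx': 284.1991580715258, 'cy': 211.59847982127906, 'eye': array([0.48145288, 0.0218743 , 1.04973513]), 'rotation': array([-0.02031603,  0.02697602,  0.70894312, -0.70445667])}
```

View pics/scene0.png

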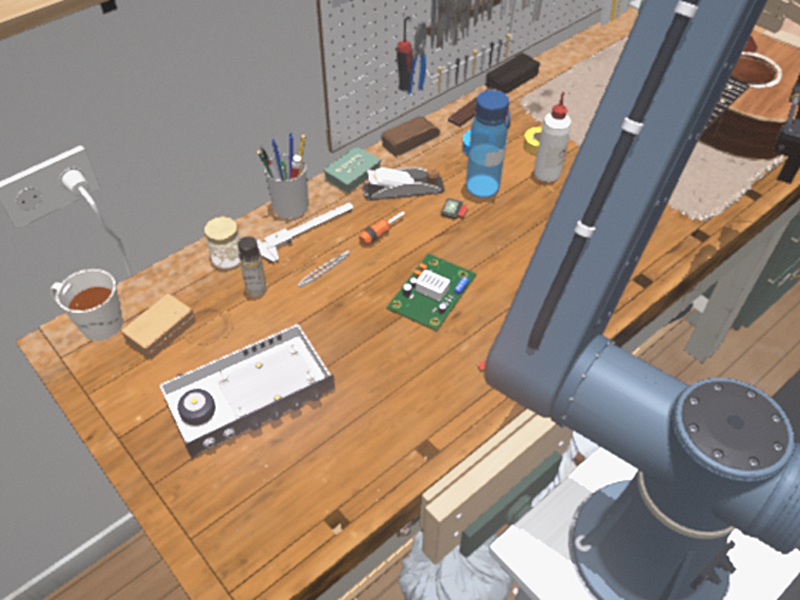

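View pics/top0.png

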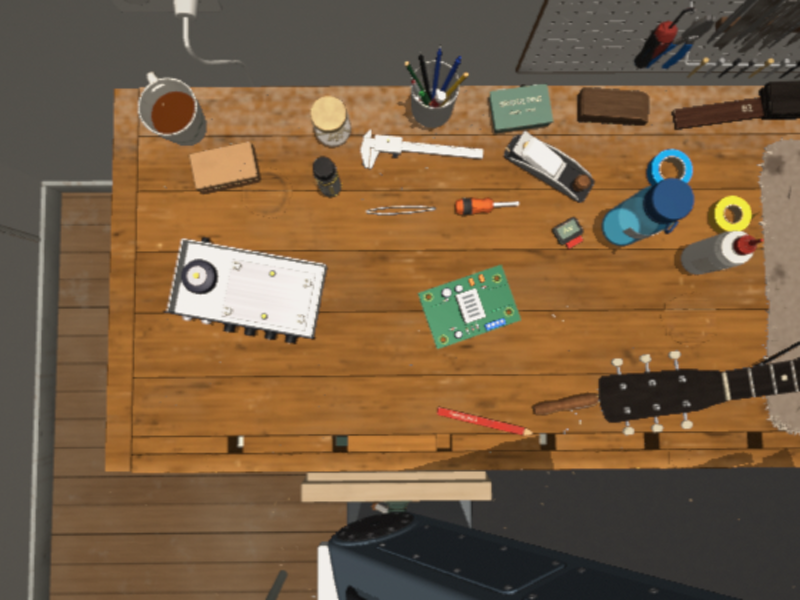

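```bash
python3 - <<'E'
from rig import cams
import cv2, numpy as np
T=cams.camera("top")["pixels"][:,:,::-1]; S=cams.camera("scene")["pixels"][:,:,::-1]
cv2.imwrite("pics/T_raw.png",T); cv2.imwrite("pics/S_raw.png",S)
def crop(I,x,y,w,h,k):return cv2.resize(I[y:y+h,x:x+w],None,fx=k,fy=k,interpolation=cv2.INTER_CUBIC)
cv2.imwrite("pics/c1.png",crop(T,112,162,125,85,6.4))
cv2.imwrite("pics/c2.png",np.hstack([crop(T,288,180,80,70,5),crop(S,265,174,80,70,5)]))
cv2.imwrite("pics/c3.png",crop(S,108,224,130,95,6))
E
```

```text
(no output)
```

View pics/c1.png

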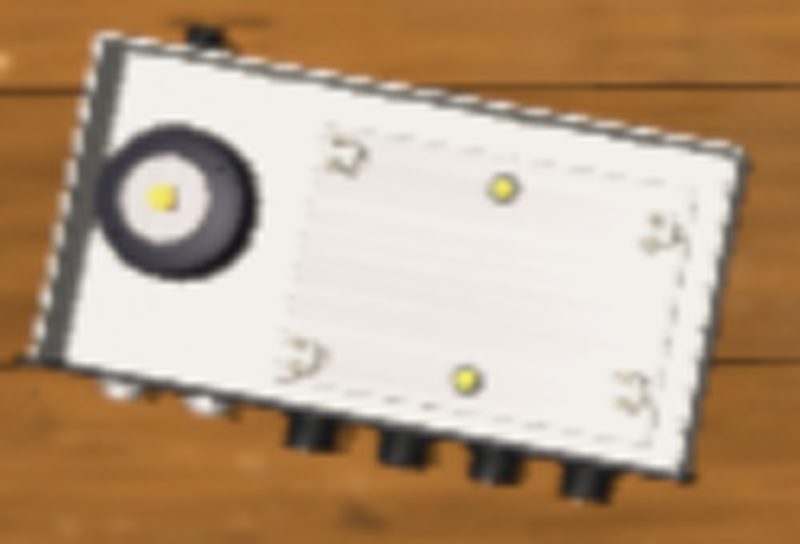

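View pics/c2.png

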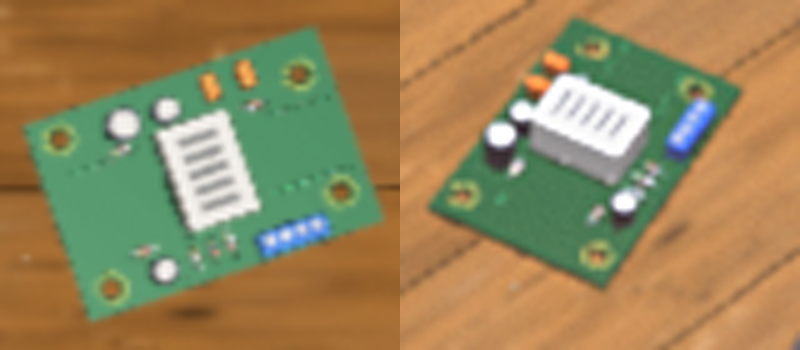

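View pics/c3.png

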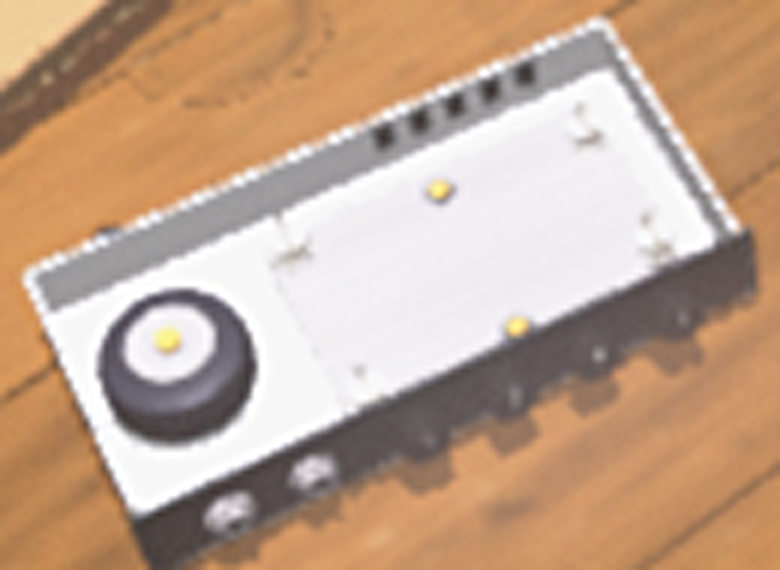

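```bash
cat > h.py <<'E'
import numpy as np
from scipy.spatial.transform import Rotation as R
from scipy.optimize import least_squares
C={"top":(435.3035259531766,284.1991580715258,211.59847982127906,[0.48145288,0.0218743,1.04973513],[-0.02031603,0.02697602,0.70894312,-0.70445667]),
"scene":(532.8219793735296,270.9334252136029,216.12282276041464,[-0.07904136,0.53144244,1.02650326],[-0.14465683,0.30364185,0.85589714,-0.39283091])}
def proj(n,P):
    f,cx,cy,e,q=C[n]; p=R.from_quat(q).inv().apply(np.atleast_2d(P)-e)
    return np.c_[cx-f*p[:,0]/p[:,2], cy+f*p[:,1]/p[:,2]]
def ray(n,uv,z):
    f,cx,cy,e,q=C[n]; uv=np.atleast_2d(uv)
    d=R.from_quat(q).apply(np.c_[(uv[:,0]-cx)/f,-(uv[:,1]-cy)/f,-np.ones(len(uv))]); e=np.array(e)
    return e+d*((z-e[2])/d[:,2])[:,None]
def world(p,L):  # p=x,y,z,yaw
    return R.from_euler("z",p[3]).apply(L)+p[:3]
def up(a,x0,y0,k): return (np.array(a,float)+.5)/k+[x0-.5,y0-.5]
E
python3 - <<'E'
from h import *
H=np.array([[-38,60,4],[38,60,4],[-30,-60,4],[30,-60,4]])/1e3
bt=up([(112,288),(60,138),(340,190),(298,73)],288,180,5)
bs=up([(598-400,255),(63,193),(295,92),(193,47)],265,174,5)
for use in (("top",bt),),(("scene",bs),),(("top",bt),("scene",bs)):
    f=lambda p:np.concatenate([(proj(n,world([p[0],p[1],0,p[2]],H))-o).ravel() for n,o in use])
    s=least_squares(f,[.5,0,.2]); print([u[0] for u in use],s.x[:2]*1e3,np.degrees(s.x[2]),np.round(s.fun,1))
# chassis rim corners: near/far at transformer end (+y), other end
ct=up([(100,38),(742,152)],112,162,6.4)   # far rim corners: +y,-y
cs=up([(598,20),(28,275)],108,224,6)[::-1]
tt=up([(162,198)],112,162,6.4); ts=up([(168,340)],108,224,6)
for h in (1,4,7):
    z=(37+h)/1e3
    print(h,"far corners top",ray("top",ct,z)[:,:2].round(4).tolist(),"scene",ray("scene",cs,z)[:,:2].round(4).tolist(),"tr",ray("top",tt,z+.004)[:,:2].round(4),ray("scene",ts,z+.004)[:,:2].round(4))
E
```

```text
['top'] [545.02165388 -94.01921651] 18.83333933792759 [-0.1 -0.1 -0.2  0.1  0.1 -0.   0.1 -0. ]
['scene'] [545.34354508 -93.96214492] 18.554912348281178 [-0.2 -0.1  0.1  0.2  0.1 -0.2  0.   0.1]
['top', 'scene'] [545.15970412 -93.9736921 ] 18.70930402628262 [-0.2 -0.2 -0.2 -0.   0.1 -0.   0.2 -0.  -0.  -0.   0.1  0.3  0.1 -0.2
  0.   0.1]
1 far corners top [[0.6547, 0.3784], [0.6115, 0.1441]] scene [[0.6568, 0.3786], [0.6156, 0.1476]] tr [[0.5954 0.3536]] [[0.5955 0.3549]]
4 far corners top [[0.6542, 0.3774], [0.6111, 0.1438]] scene [[0.6546, 0.3791], [0.6135, 0.1488]] tr [[0.595  0.3526]] [[0.5935 0.3555]]
7 far corners top [[0.6537, 0.3763], [0.6107, 0.1434]] scene [[0.6523, 0.3796], [0.6114, 0.15]] tr [[0.5947 0.3516]] [[0.5914 0.356 ]]
```

```bash
cat > z.py <<'E'
from h import *; import cv2
T=cv2.imread("pics/T_raw.png");S=cv2.imread("pics/S_raw.png")
ct=np.round(up([(347,155),(305,358),(663,233),(632,392)],112,162,6.4)).astype(int)
cs=np.round(up([(292,240),(362,380),(587,125),(655,238)],108,224,6)).astype(int)
rows=[]
for I,c in((T,ct),(S,cs)):
    r=[]
    for x,y in c:
        a=I[y-6:y+7,x-6:x+7].min(2).astype(float); a=np.clip((a-130)/(250-130),0,1)**1.5*255
        r.append(cv2.resize(a.astype(np.uint8),(200,200),interpolation=cv2.INTER_CUBIC))
    rows.append(np.hstack(r))
cv2.imwrite("pics/z.png",np.vstack(rows)); print(ct.tolist(),cs.tolist())
E
python3 z.py
```

```text
[[166, 186], [159, 218], [215, 198], [210, 223]] [[156, 264], [168, 287], [205, 244], [217, 263]]
```

View pics/z.png

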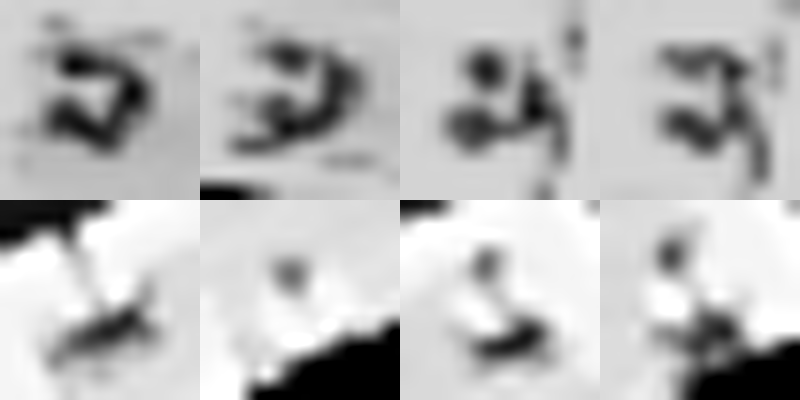

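```bash
cat > s.py <<'E'
from h import *
H=np.array([[-38,60,0],[38,60,0],[-30,-60,0],[30,-60,0]])/1e3  # wn wf nn nf
ct=np.array([[159,218],[166,186],[210,223],[215,198]]);cs=np.array([[168,287],[156,264],[217,263],[205,244]])
k=200/13
loc=lambda c,d:c-6+(np.array(d,float)+.5)/k-.5
top=loc(ct,[(77,82),(67,90),(82,95),(78,98)])
sc=loc(cs[[0,2,3]],[(92,75),(72,55),(86,65)])
for h in (.030,.034,.038,.042):
    ft=lambda p:(proj("top",world([p[0],p[1],h,p[2]],H))-top).ravel()
    fs=lambda p:(proj("scene",world([p[0],p[1],h,p[2]],H[[0,2,3]]))-sc).ravel()
    for n,f in(("top",ft),("scene",fs)):
        s=least_squares(f,[.57,.24,-.18]); print(h,n,(s.x[:2]*1e3).round(1),np.degrees(s.x[2]).round(2),s.fun.round(1))
# rim: outer far corners both + transformer, yaw & edges
E
python3 s.py
```

```text
0.03 top [565.  242.3] -10.66 [ 0.1  0.2  0.1 -0.1 -0.2  0.1 -0.  -0.2]
0.03 scene [572.5 240.7] -10.89 [-0.  -0.   0.1  0.  -0.1 -0. ]
0.034 top [564.7 241.4] -10.66 [-0.   0.2  0.  -0.2 -0.1  0.2  0.1 -0.2]
0.034 scene [569.9 241.9] -10.85 [-0.1  0.1  0.2  0.  -0.  -0.1]
0.038 top [564.4 240.6] -10.67 [-0.1  0.3 -0.  -0.3  0.   0.3  0.2 -0.2]
0.038 scene [567.4 243.1] -10.82 [-0.2  0.2  0.3 -0.  -0.  -0.2]
0.042 top [564.1 239.7] -10.67 [-0.3  0.3 -0.1 -0.4  0.1  0.3  0.3 -0.3]
0.042 scene [564.8 244.4] -10.79 [-0.3  0.3  0.3 -0.   0.  -0.3]
```

Call:
carry_out --steps '[[[2.6,4.0,0],-0.4,0],[[2.6,4.0,0],-0.4,0],[[2.6,4.0,0],-0.4,0],[[2.6,4.0,0],-0.4,0],[[2.6,4.0,0],-0.4,0],[[2.6,4.0,0],-0.4,0],[[2.6,4.0,0],-0.4,0],[[2.6,4.0,0],-0.4,0],[[2.6,4.0,0],0,0],[[2.6,4.0,0],0,0]]' --squeeze 20

```text
time: 1.2
position: [0.4969, -0.1707, 0.2428]
tool_rot: [0.808, -0.589, 0.001, 0.001]
ft_force: [1.5, 0.0, 0.8]
grip_width: 0.0871
```

Call:
carry_out --steps '[[[2.4,3.8,-3],0.9,0],[[2.4,3.8,-3],0,0],[[0,0,-4],0,0],[[0,0,-4],0,0],[[0,0,-1],0,0],[[0,0,0],0,0]]'

```text
time: 1.8
position: [0.5469, -0.0926, 0.0964]
tool_rot: [0.816, -0.577, 0.006, -0.0]
ft_force: [0.0, 0.1, 0.4]
grip_width: 0.0873
```

```bash
cat > st.py <<'E'
from h import *
from rig import robot
o=robot.get_obs(); r=R.from_quat(o["tool_rot"]).as_matrix()
print("t",round(o["time"],2),"pos",(o["position"]*1e3).round(2),"yaw tool x",np.degrees(np.arctan2(r[1,0],r[0,0])).round(2),"tilt z",r[:,2].round(4),"F",o["ft_force"].round(2),"M",o["moment"].round(3),"w",round(o["grip_width"]*1e3,1),"q6",o["q"][5].round(2))
E
python3 st.py
```

```text
t 1.8 pos [546.95 -92.59  96.38] yaw tool x -70.55 tilt z [ 0.011  -0.0069 -0.9999] F [0.02 0.14 0.39] M [-0.1   -0.024  0.028] w 87.3 q6 0.87
```

Call:
carry_out --steps '[[[-0.18,-0.14,0],-0.75,0],[[0,0,0],0,0],[[0,0,-2],0,0],[[0,0,-2],0,0]]'

```text
time: 2.2
position: [0.5505, -0.0981, 0.0641]
tool_rot: [0.811, -0.584, 0.015, -0.002]
ft_force: [0.0, -0.1, 1.1]
grip_width: 0.0867
```

```bash
python3 st.py
```

```text
t 2.2 pos [550.51 -98.1   64.09] yaw tool x -71.55 tilt z [ 0.0271 -0.0136 -0.9995] F [ 0.   -0.11  1.09] M [-0.004  0.026  0.022] w 86.7 q6 0.88
```

Call:
carry_out --steps '[[[0,0,0],0,0],[[0,0,0],0,0],[[0,0,0],0,0]]'

```text
time: 2.5
position: [0.5518, -0.0999, 0.0671]
tool_rot: [0.811, -0.585, 0.017, -0.003]
ft_force: [0.7, 0.6, 0.1]
grip_width: 0.0873
```

```bash
python3 st.py
```

```text
t 2.5 pos [551.82 -99.9   67.13] yaw tool x -71.68 tilt z [ 0.0311 -0.0153 -0.9994] F [0.68 0.61 0.08] M [ 0.025  0.016 -0.045] w 87.3 q6 0.88
```

Call:
carry_out --steps '[[[0,0,2],0,0],[[0,0,2],0,0],[[0,0,0],0,0]]'

```text
time: 2.8
position: [0.5531, -0.1008, 0.1115]
tool_rot: [0.81, -0.586, 0.019, -0.003]
ft_force: [0.3, 0.0, 1.2]
grip_width: 0.0871
```

```bash
python3 st.py
```

```text
t 2.8 pos [ 553.11 -100.76  111.45] yaw tool x -71.72 tilt z [ 0.0356 -0.0171 -0.9992] F [0.32 0.03 1.18] M [ 0.026  0.01  -0.037] w 87.1 q6 0.88
```

Call:
carry_out --steps '[[[0,0,0],0,0],[[0,0,0],0,0]]'

```text
time: 3.0
position: [0.5535, -0.1009, 0.1124]
tool_rot: [0.81, -0.586, 0.021, -0.004]
ft_force: [0.3, 0.6, -0.1]
grip_width: 0.0873
```

```bash
python3 st.py
```

```text
t 3.0 pos [ 553.5  -100.94  112.45] yaw tool x -71.73 tilt z [ 0.0379 -0.018  -0.9991] F [ 0.27  0.64 -0.13] M [-0.002  0.013 -0.029] w 87.3 q6 0.88
```

Call:
carry_out --steps '[[[0,0,0],8.59,0],[[0,0,0],8.59,0],[[0,0,0],8.59,0],[[0,0,0],8.59,0],[[0,0,0],8.59,0],[[0,0,0],8.59,0],[[0,0,0],8.59,0],[[0,0,0],8.59,0],[[0,0,0],8.59,0],[[0,0,0],8.59,0]]'

```text
time: 4.0
position: [0.5481, -0.0988, 0.1034]
tool_rot: [0.992, 0.127, 0.005, -0.016]
ft_force: [0.1, -0.3, -0.3]
grip_width: 0.0868
```

```bash
python3 st.py
```

```text
t 4.0 pos [548.07 -98.84 103.36] yaw tool x 14.55 tilt z [ 0.0058  0.0336 -0.9994] F [ 0.11 -0.35 -0.26] M [ 0.02  -0.104  0.044] w 86.8 q6 -0.68
```

Call:
carry_out --steps '[[[0,0,0],8.59,0],[[0,0,0],8.59,0],[[0,0,0],8.59,0],[[0,0,0],8.59,0],[[0,0,0],8.59,0],[[0,0,0],8.59,0],[[0,0,0],8.59,0],[[0,0,0],8.59,0],[[0,0,0],8.59,0]]'

```text
time: 4.9
position: [0.543, -0.0973, 0.0941]
tool_rot: [0.695, 0.719, -0.013, -0.02]
ft_force: [-0.2, 0.4, -0.2]
grip_width: 0.087
```

```bash
python3 st.py
```

```text
t 4.9 pos [542.98 -97.25  94.15] yaw tool x 91.89 tilt z [-0.0465  0.0099 -0.9989] F [-0.17  0.37 -0.17] M [ 0.121 -0.142  0.035] w 87.0 q6 -1.97
```

Call:
carry_out --steps '[[[0,0,0],8.5,0],[[0,0,0],5,0],[[0,0,0],0,0]]'

```text
time: 5.2
position: [0.5414, -0.0965, 0.0912]
tool_rot: [0.603, 0.797, -0.016, -0.021]
ft_force: [0.2, 0.1, -0.5]
grip_width: 0.087
```

```bash
python3 st.py
```

```text
t 5.2 pos [541.36 -96.49  91.2 ] yaw tool x 105.77 tilt z [-5.270e-02  3.000e-04 -9.986e-01] F [ 0.19  0.12 -0.51] M [ 0.135 -0.218  0.021] w 87.0 q6 -2.2
```

Call:
carry_out --steps '[[[0,0,0],0,0],[[0,0,0],0,0],[[0,0,0],0,0],[[0,0,0],0,0]]'

```text
time: 5.6
position: [0.5405, -0.0962, 0.0897]
tool_rot: [0.605, 0.796, -0.016, -0.022]
ft_force: [0.0, 0.2, 0.5]
grip_width: 0.0869
```

```bash
python3 st.py; python3 -c "
from rig import robot,cams
o=robot.get_obs();print(o['q'],o['joint_velocities'])
cams.camera('top');cams.camera('top')
o=robot.get_obs();print(o['q'],o['joint_velocities'],o['time'])"; python3 st.py
```

```text
t 5.6 pos [540.53 -96.25  89.72] yaw tool x 105.48 tilt z [-0.0552  0.0016 -0.9985] F [0.02 0.2  0.54] M [ 0.102 -0.146 -0.006] w 86.9 q6 -2.19
[-0.37003483  0.67075076  1.70840192 -0.02546311  0.81471023 -2.19340904] [-0.00084876 -0.00084607  0.00166801  0.00122387  0.00088642  0.00634783]
[-0.3700282   0.67059249  1.70840361 -0.02547485  0.81479972 -2.19365469] [ 0.0014491  -0.00153195 -0.00239735 -0.00029483  0.00197189 -0.00402124] 5.7
t 5.7 pos [540.54 -96.25  89.8 ] yaw tool x 105.49 tilt z [-0.0552  0.0015 -0.9985] F [ 0.03  0.05 -0.13] M [ 0.113 -0.126  0.042] w 86.7 q6 -2.19
```

Call:
carry_out --steps '[[[0,0,4],0,0],[[0,0,4],0,0],[[0,0,4],0,0]]'

```text
time: 6.0
position: [0.5358, -0.0947, 0.2067]
tool_rot: [0.605, 0.795, -0.018, -0.03]
ft_force: [0.9, -0.3, -0.2]
grip_width: 0.0873
```

```bash
python3 st.py
```

```text
t 6.0 pos [535.83 -94.74 206.66] yaw tool x 105.4 tilt z [-0.0705  0.0077 -0.9975] F [ 0.91 -0.26 -0.24] M [ 0.125 -0.225 -0.019] w 87.3 q6 -2.2
```

Call:
carry_out --steps '[[[0,0,-4],0,0],[[0,0,-4],0,0],[[0,0,-4],0,0]]'

```text
time: 6.3
position: [0.547, -0.0988, 0.0989]
tool_rot: [0.606, 0.795, -0.013, -0.012]
ft_force: [-0.1, -0.6, 0.0]
grip_width: 0.0869
```

```bash
python3 st.py
```

```text
t 6.3 pos [546.99 -98.77  98.91] yaw tool x 105.42 tilt z [-0.0353 -0.0061 -0.9994] F [-0.08 -0.55  0.03] M [ 0.127 -0.158 -0.005] w 86.9 q6 -2.19
```

Call:
carry_out --steps '[[[0,0,4],0,0],[[0,0,4],0,0],[[0,0,4],0,0],[[0,0,-4],0,0],[[0,0,-4],0,0],[[0,0,-4],0,0],[[0,0,0],0,0]]'

```text
time: 7.0
position: [0.5409, -0.0968, 0.0772]
tool_rot: [0.606, 0.794, -0.019, -0.032]
ft_force: [-1.5, 0.6, 0.2]
grip_width: 0.0871
```

```bash
python3 st.py
```

```text
t 7.0 pos [540.93 -96.8   77.16] yaw tool x 105.25 tilt z [-0.073   0.0088 -0.9973] F [-1.55  0.59  0.21] M [ 0.168 -0.09   0.006] w 87.1 q6 -2.19
```

Call:
carry_out --steps '[[[0,0,4],0,0]]'

```text
time: 7.1
position: [0.5377, -0.0957, 0.1136]
tool_rot: [0.606, 0.794, -0.02, -0.037]
ft_force: [0.4, 0.2, 0.7]
grip_width: 0.0868
```

Call:
carry_out --steps '[[[0,0,0],0,0]]'

```text
time: 7.2
position: [0.5407, -0.0968, 0.1181]
tool_rot: [0.606, 0.794, -0.019, -0.033]
ft_force: [0.7, -0.3, -0.1]
grip_width: 0.0868
```

Call:
carry_out --steps '[[[0,0,0],0,0]]'

```text
time: 7.3
position: [0.5411, -0.0969, 0.1197]
tool_rot: [0.606, 0.794, -0.019, -0.033]
ft_force: [-0.6, -0.7, -0.2]
grip_width: 0.0872
```

Call:
carry_out --steps '[[[0,0,-4],0,0]]'

```text
time: 7.4
position: [0.5462, -0.0987, 0.0849]
tool_rot: [0.606, 0.795, -0.017, -0.025]
ft_force: [1.5, -0.5, -0.6]
grip_width: 0.0872
```

Call:
carry_out --steps '[[[0,0,0],0,0]]'

```text
time: 7.5
position: [0.5429, -0.0975, 0.0817]
tool_rot: [0.606, 0.794, -0.018, -0.03]
ft_force: [-1.1, 0.3, -0.4]
grip_width: 0.0872
```

Call:
carry_out --steps '[[[0,0,0],0,0]]'

```text
time: 7.6
position: [0.5437, -0.0978, 0.0827]
tool_rot: [0.606, 0.794, -0.018, -0.029]
ft_force: [0.1, 0.2, 0.3]
grip_width: 0.0871
```

Call:
carry_out --steps '[[[4,0,0],0,0]]'

```text
time: 7.7
position: [0.577, -0.0961, 0.0829]
tool_rot: [0.607, 0.794, -0.02, -0.035]
ft_force: [0.5, -0.2, 0.6]
grip_width: 0.0868
```

Call:
carry_out --steps '[[[0,0,0],0,0]]'

```text
time: 7.8
position: [0.5839, -0.0978, 0.0858]
tool_rot: [0.607, 0.794, -0.018, -0.029]
ft_force: [-0.8, -0.7, -0.3]
grip_width: 0.0869
```

Call:
carry_out --steps '[[[-4,0,0],0,0]]'

```text
time: 7.9
position: [0.55, -0.0994, 0.088]
tool_rot: [0.606, 0.795, -0.016, -0.023]
ft_force: [-1.3, 0.0, -0.1]
grip_width: 0.0871
```

Call:
carry_out --steps '[[[0,0,0],0,0]]'

```text
time: 8.0
position: [0.5442, -0.0977, 0.0889]
tool_rot: [0.606, 0.795, -0.017, -0.027]
ft_force: [-1.2, 0.2, -0.4]
grip_width: 0.0869
```

Call:
carry_out --steps '[[[2.5,0,3.5],0,0],[[0,0,0],0,0],[[-2.5,0,-3.5],0,0],[[0,0,0],0,0],[[2.5,0,3.5],0,0],[[0,0,0],0,0],[[-2.5,0,-3.5],0,0],[[0,0,0],0,0],[[0,0,0],0,0]]'

```text
time: 8.9
position: [0.5517, -0.0999, 0.104]
tool_rot: [0.607, 0.795, -0.014, -0.017]
ft_force: [0.5, -0.9, 1.1]
grip_width: 0.0869
```

Call:
carry_out --steps '[[[0,0,-1],0,0],[[0,0,-1],0,0],[[0,0,-1],0,0],[[0,0,0],0,0]]'

```text
time: 9.3
position: [0.5542, -0.1004, 0.0736]
tool_rot: [0.607, 0.795, -0.013, -0.015]
ft_force: [0.1, -0.3, 0.5]
grip_width: 0.0871
```

```bash
python3 st.py
```

```text
t 9.3 pos [ 554.19 -100.43   73.57] yaw tool x 105.28 tilt z [-0.0396 -0.0037 -0.9992] F [ 0.12 -0.25  0.47] M [ 0.111 -0.165  0.001] w 87.1 q6 -2.19
```

Call:
carry_out --steps '[[[2.5,0,3.5],1.7,0],[[0,0,0],0,0],[[-2.5,0,-3.5],1.7,0],[[0,0,0],0,0],[[2.5,0,3.5],0,0],[[0,0,0],0,0],[[-2.5,0,-3.5],0,0],[[0,0,0],0,0],[[-1.0,0.6,0],0,0],[[0,0,0],0,0]]'

```text
time: 10.3
position: [0.5478, -0.0948, 0.0743]
tool_rot: [0.584, 0.812, -0.014, -0.014]
ft_force: [-0.3, 0.4, -0.7]
grip_width: 0.0868
```

```bash
python3 st.py
```

```text
t 10.3 pos [547.84 -94.8   74.34] yaw tool x 108.55 tilt z [-0.0389 -0.0057 -0.9992] F [-0.31  0.37 -0.69] M [ 0.106 -0.158  0.022] w 86.8 q6 -2.24
```

Call:
carry_out --steps '[[[-0.2,0.08,-1],0,0],[[0,0,-1],0,0],[[0,0,-1],0,0],[[0,0,-0.5],0,0],[[0,0,-0.3],0,0]]'

```text
time: 10.8
position: [0.5503, -0.0955, 0.0347]
tool_rot: [0.584, 0.812, -0.013, -0.011]
ft_force: [0.2, -1.0, 0.7]
grip_width: 0.0869
```

```bash
python3 st.py
```

```text
t 10.8 pos [550.26 -95.52  34.71] yaw tool x 108.52 tilt z [-0.0321 -0.0082 -0.9995] F [ 0.24 -1.02  0.68] M [ 0.121 -0.12   0.003] w 86.9 q6 -2.23
```

Call:
carry_out --steps '[[[-0.45,0.13,-0.3],0.2,0],[[0,0,-0.2],0,0],[[0,0,0],0,0]]'

```text
time: 11.1
position: [0.5451, -0.0941, 0.0284]
tool_rot: [0.583, 0.813, -0.013, -0.011]
ft_force: [0.3, 0.4, 0.1]
grip_width: 0.0869
```

```bash
python3 st.py
```

```text
t 11.1 pos [545.08 -94.09  28.37] yaw tool x 108.73 tilt z [-0.0335 -0.0078 -0.9994] F [0.32 0.45 0.12] M [ 0.075 -0.089  0.063] w 86.9 q6 -2.24
```

Call:
carry_out --steps '[[[0,0,0],0,1],[[0,0,0],0,1],[[0,0,0],0,1],[[0,0,0],0,1],[[0,0,0],0,1],[[0,0,0],0,1],[[0,0,0],0,1]]' --squeeze 25

```text
time: 11.8
position: [0.5459, -0.0944, 0.0296]
tool_rot: [0.583, 0.813, -0.013, -0.01]
ft_force: [0.3, 0.6, 0.2]
grip_width: 0.0392
```

```bash
python3 st.py
```

```text
t 11.8 pos [545.91 -94.37  29.57] yaw tool x 108.73 tilt z [-0.0311 -0.0087 -0.9995] F [0.28 0.63 0.2 ] M [ 0.151 -0.15  -0.034] w 39.2 q6 -2.24
```

Call:
carry_out --steps '[[[0,0,0],0,1],[[0,0,0],0,1],[[0,0,0],0,1]]'

```text
time: 12.1
position: [0.5459, -0.0943, 0.0296]
tool_rot: [0.583, 0.813, -0.013, -0.01]
ft_force: [-0.4, -0.6, -0.3]
grip_width: 0.0342
```

```bash
python3 st.py
```

```text
t 12.1 pos [545.91 -94.34  29.59] yaw tool x 108.72 tilt z [-0.0311 -0.0087 -0.9995] F [-0.36 -0.6  -0.31] M [ 0.075 -0.106  0.014] w 34.2 q6 -2.24
```

```bash
cat > g.py <<'E'
import json; from h import *; from rig import robot
o=robot.get_obs(); Rt=R.from_quat(o["tool_rot"]); Rb=R.from_euler("z",18.72,degrees=True)
json.dump({"c":(Rt.inv().apply(np.array([.5452,-.094,0])-o["position"])).tolist(),"q":(Rt.inv()*Rb).as_quat().tolist()},open("g.json","w"))
E
python3 g.py; cat >> st.py <<'E'
import json,sys; g=json.load(open("g.json")); Rt=R.from_quat(o["tool_rot"]); b=o["position"]+Rt.apply(g["c"]); B=(Rt*R.from_quat(g["q"])); e=B.as_matrix()
print("BOARD",(b*1e3).round(2),"yaw",np.degrees(np.arctan2(e[1,0],e[0,0])).round(2),"slope along bx,by",e[2,0].round(4),e[2,1].round(4))
E
python3 st.py
```

```text
t 12.1 pos [545.91 -94.34  29.59] yaw tool x 108.72 tilt z [-0.0311 -0.0087 -0.9995] F [-0.36 -0.6  -0.31] M [ 0.075 -0.106  0.014] w 34.2 q6 -2.24
BOARD [545.2 -94.    0. ] yaw 18.72 slope along bx,by 0.0 0.0
```

Call:
carry_out --steps '[[[0,0,1],0,1],[[0,0,1.5],0,1],[[0,0,2],0,1],[[0,0,2],0,1],[[0,0,1],0,1],[[0,0,0],0,1]]'

```text
time: 12.7
position: [0.5439, -0.0936, 0.1077]
tool_rot: [0.582, 0.813, -0.013, -0.012]
ft_force: [0.5, 0.3, -1.0]
grip_width: 0.0338
```

```bash
python3 st.py
```

```text
t 12.7 pos [543.92 -93.58 107.65] yaw tool x 108.73 tilt z [-0.0351 -0.007  -0.9994] F [ 0.55  0.28 -1.  ] M [ 0.154 -0.133  0.044] w 33.8 q6 -2.24
BOARD [543.09 -93.19  78.06] yaw 18.73 slope along bx,by -0.0033 0.0029
```

Call:
carry_out --steps '[[[0.2,1.5,0],-1.5,1],[[0.2,3,0],-3,1],[[0.2,3.5,0],-3,1],[[0.2,3.5,0],-3,1],[[0.2,3.5,0],-3,1],[[0.2,3.5,0],-3,1],[[0.2,3.5,0],-3,1],[[0.2,3.5,0],-3,1],[[0.2,3,0],-3,1],[[0.2,2,0],-2,1]]'

```text
time: 13.7
position: [0.5597, 0.2187, 0.1004]
tool_rot: [0.768, 0.64, -0.014, -0.018]
ft_force: [0.4, -0.5, -1.8]
grip_width: 0.0335
```

```bash
python3 st.py
```

```text
t 13.7 pos [559.69 218.69 100.37] yaw tool x 79.63 tilt z [-0.0449  0.0103 -0.9989] F [ 0.41 -0.5  -1.76] M [-0.001 -0.199 -0.026] w 33.5 q6 -1.23
BOARD [558.84 219.41  70.79] yaw -10.37 slope along bx,by -0.0138 0.0003
```

Call:
carry_out --steps '[[[0.5,1.2,0],-0.3,1],[[0.3,0.9,0],0,1],[[0,0,0],0,1]]'

```text
time: 14.0
position: [0.5668, 0.2428, 0.098]
tool_rot: [0.768, 0.64, -0.015, -0.019]
ft_force: [-0.3, 0.2, -1.6]
grip_width: 0.0339
```

```bash
python3 st.py; python3 - <<'E'
from rig import cams
import cv2, numpy as np
T=cams.camera("top")["pixels"][:,:,::-1]; S=cams.camera("scene")["pixels"][:,:,::-1]
cv2.imwrite("pics/T2_raw.png",T); cv2.imwrite("pics/S2_raw.png",S)
def crop(I,x,y,w,h,k):return cv2.resize(I[y:y+h,x:x+w],None,fx=k,fy=k,interpolation=cv2.INTER_CUBIC)
cv2.imwrite("pics/d1.png",np.vstack([crop(T,112,162,125,85,4),crop(S,108,219,125,65,4)]))
E
```

```text
t 14.0 pos [566.8  242.81  98.02] yaw tool x 79.6 tilt z [-0.0479  0.0096 -0.9988] F [-0.31  0.19 -1.57] M [ 0.012 -0.13   0.018] w 33.9 q6 -1.19
BOARD [565.86 243.51  68.44] yaw -10.4 slope along bx,by -0.0167 -0.001
```

View pics/d1.png

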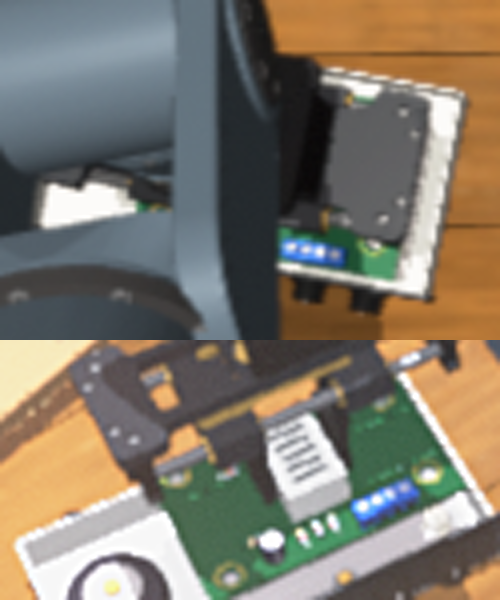

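```bash
python3 - <<'E'
from h import *
H=np.array([[-38,60,4],[38,60,4],[-30,-60,4],[30,-60,4]])/1e3
uv=up([(230,575-340),(175,478-340),(430,473-340),(382,402-340)],108,219,4)
f=lambda p:(proj("scene",world([p[0],p[1],p[3],p[2]],H))-uv).ravel()
s=least_squares(f,[.56,.24,-.18,.07]);print(s.x*1e3,np.degrees(s.x[2]),s.fun.round(1))
g=lambda p:f([p[0],p[1],p[2],.0684]); s=least_squares(g,[.56,.24,-.18]);print(s.x*1e3,np.degrees(s.x[2]),s.fun.round(1))
E
```

```text
[ 563.65918908  244.15787791 -188.60057167   69.33221264] -10.806016770503708 [ 0.1  0.7  0.5 -0.4 -0.5  0.3 -0.1 -0.7]
[ 564.28363203  243.88199847 -188.65569897] -10.809175332180212 [ 0.1  0.7  0.5 -0.4 -0.5  0.4 -0.1 -0.7]
```

Call:
carry_out --steps '[[[-0.05,-0.2,-0.6],-0.3,1],[[-0.05,0,-0.6],0,1],[[0,0,-0.6],0,1],[[0,0,0],0,1]]'

```text
time: 14.5
position: [0.565, 0.2356, 0.0783]
tool_rot: [0.772, 0.636, -0.017, -0.019]
ft_force: [-0.9, -0.1, -2.0]
grip_width: 0.0335
```

```bash
python3 st.py
```

```text
t 14.5 pos [564.96 235.55  78.31] yaw tool x 78.97 tilt z [-0.0508  0.0082 -0.9987] F [-0.92 -0.07 -1.96] M [ 0.015 -0.158 -0.007] w 33.5 q6 -1.19
BOARD [563.93 236.21  48.74] yaw -11.03 slope along bx,by -0.0193 -0.0034
```

Call:
carry_out --steps '[[[0.3,0.5,0],0.3,1],[[0,0,0],0,1]]'

```text
time: 14.7
position: [0.5682, 0.2403, 0.078]
tool_rot: [0.77, 0.637, -0.017, -0.019]
ft_force: [0.2, -0.3, -2.0]
grip_width: 0.0334
```

```bash
python3 st.py
```

```text
t 14.7 pos [568.23 240.33  77.97] yaw tool x 79.23 tilt z [-0.0514  0.008  -0.9986] F [ 0.19 -0.34 -2.01] M [ 0.14  -0.23  -0.005] w 33.4 q6 -1.19
BOARD [567.19 240.98  48.39] yaw -10.77 slope along bx,by -0.0198 -0.0035
```

Call:
carry_out --steps '[[[0,0.05,-0.3],0,1],[[0,0,-0.1],0,1]]'

```text
time: 14.9
position: [0.5687, 0.2413, 0.0741]
tool_rot: [0.77, 0.638, -0.017, -0.019]
ft_force: [-0.9, 0.7, -1.9]
grip_width: 0.0339
```

Call:
carry_out --steps '[[[0,0,-0.2],0,1],[[0,0,-0.1],0,1]]'

```text
time: 15.1
position: [0.5687, 0.2415, 0.071]
tool_rot: [0.77, 0.638, -0.017, -0.019]
ft_force: [0.3, -0.2, -2.0]
grip_width: 0.0336
```

Call:
carry_out --steps '[[[0,0,-0.2],0,1],[[0,0,0],0,1]]'

```text
time: 15.3
position: [0.5683, 0.2415, 0.0687]
tool_rot: [0.77, 0.638, -0.017, -0.019]
ft_force: [-0.2, 0.4, -1.9]
grip_width: 0.0338
```

```bash
python3 st.py
```

```text
t 15.3 pos [568.33 241.55  68.72] yaw tool x 79.31 tilt z [-0.0507  0.0081 -0.9987] F [-0.2   0.36 -1.91] M [ 0.103 -0.186 -0.065] w 33.8 q6 -1.19
BOARD [567.31 242.21  39.14] yaw -10.7 slope along bx,by -0.0192 -0.0032
```

Call:
carry_out --steps '[[[0,-0.03,-0.2],0,1]]'

```text
time: 15.4
position: [0.5681, 0.2414, 0.0669]
tool_rot: [0.77, 0.638, -0.017, -0.02]
ft_force: [-2.1, 0.2, 1.4]
grip_width: 0.0338
```

Call:
carry_out --steps '[[[0,0,-0.15],0,1]]'

```text
time: 15.5
position: [0.5678, 0.2414, 0.0659]
tool_rot: [0.77, 0.638, -0.017, -0.02]
ft_force: [-1.4, -0.5, 6.7]
grip_width: 0.034
```

Call:
carry_out --steps '[[[0,0,-0.15],0,1]]'

```text
time: 15.6
position: [0.5679, 0.2415, 0.0656]
tool_rot: [0.77, 0.638, -0.017, -0.02]
ft_force: [-3.6, -1.0, 10.9]
grip_width: 0.0336
```

Call:
carry_out --steps '[[[0,0,-0.15],0,1]]'

```text
time: 15.7
position: [0.5679, 0.2415, 0.0655]
tool_rot: [0.769, 0.638, -0.017, -0.02]
ft_force: [-3.4, -0.9, 9.3]
grip_width: 0.0335
```

```bash
python3 st.py
```

```text
t 15.7 pos [567.89 241.55  65.45] yaw tool x 79.35 tilt z [-0.0512  0.0084 -0.9987] F [-3.4  -0.92  9.34] M [ 0.02   0.365 -0.004] w 33.5 q6 -1.19
BOARD [566.85 242.22  35.87] yaw -10.66 slope along bx,by -0.0197 -0.003
```

Call:
carry_out --steps '[[[0,0,0.1],0,1]]'

```text
time: 15.8
position: [0.5678, 0.2415, 0.0669]
tool_rot: [0.769, 0.638, -0.017, -0.02]
ft_force: [-0.9, -0.2, -1.6]
grip_width: 0.034
```

Call:
carry_out --steps '[[[-0.2,0,0],0,1]]'

```text
time: 15.9
position: [0.5669, 0.2416, 0.0672]
tool_rot: [0.769, 0.638, -0.016, -0.019]
ft_force: [1.9, -0.2, -1.6]
grip_width: 0.0337
```

Call:
carry_out --steps '[[[-0.2,0,0],0,1]]'

```text
time: 16.0
position: [0.5664, 0.2416, 0.0674]
tool_rot: [0.769, 0.638, -0.014, -0.018]
ft_force: [2.2, -0.4, -0.9]
grip_width: 0.0339
```

```bash
python3 st.py
```

```text
t 16.0 pos [566.37 241.62  67.36] yaw tool x 79.35 tilt z [-0.0444  0.009  -0.999 ] F [ 2.18 -0.42 -0.88] M [ 0.023 -0.616 -0.027] w 33.9 q6 -1.19
BOARD [565.53 242.31  37.78] yaw -10.65 slope along bx,by -0.0131 -0.0011
```

Call:
carry_out --steps '[[[0.3,0,0],0,1]]'

```text
time: 16.1
position: [0.5685, 0.2415, 0.0672]
tool_rot: [0.769, 0.638, -0.015, -0.018]
ft_force: [-3.9, 0.5, 1.1]
grip_width: 0.0337
```

Call:
carry_out --steps '[[[0.2,0,0],0,1]]'

```text
time: 16.2
position: [0.5686, 0.2415, 0.0669]
tool_rot: [0.769, 0.638, -0.017, -0.02]
ft_force: [-3.9, 1.5, 3.5]
grip_width: 0.0339
```

Call:
carry_out --steps '[[[0.2,0,0],0,1]]'

```text
time: 16.3
position: [0.5688, 0.2415, 0.0667]
tool_rot: [0.769, 0.638, -0.019, -0.021]
ft_force: [-4.4, -0.1, 2.3]
grip_width: 0.0336
```

```bash
python3 st.py
```

```text
t 16.3 pos [568.8  241.52  66.72] yaw tool x 79.34 tilt z [-0.056   0.0081 -0.9984] F [-4.43 -0.06  2.32] M [0.198 0.623 0.126] w 33.6 q6 -1.19
BOARD [567.62 242.18  37.15] yaw -10.66 slope along bx,by -0.0243 -0.0041
```

Call:
carry_out --steps '[[[-0.12,0.3,0],0,1]]'

```text
time: 16.4
position: [0.5679, 0.2438, 0.0665]
tool_rot: [0.769, 0.638, -0.019, -0.02]
ft_force: [1.2, -8.5, 1.3]
grip_width: 0.0336
```

Call:
carry_out --steps '[[[0,0.2,0],0,1]]'

```text
time: 16.5
position: [0.568, 0.2439, 0.0665]
tool_rot: [0.769, 0.639, -0.021, -0.019]
ft_force: [-2.6, -8.5, 3.7]
grip_width: 0.0337
```

Call:
carry_out --steps '[[[0,-0.4,0],0,1]]'

```text
time: 16.6
position: [0.5682, 0.2405, 0.0665]
tool_rot: [0.769, 0.639, -0.02, -0.019]
ft_force: [-3.0, 2.2, 0.9]
grip_width: 0.0338
```

Call:
carry_out --steps '[[[0,-0.2,0],0,1]]'

```text
time: 16.7
position: [0.5678, 0.2388, 0.0664]
tool_rot: [0.769, 0.639, -0.02, -0.019]
ft_force: [-3.2, 1.7, 1.3]
grip_width: 0.0338
```

```bash
python3 st.py
```

```text
t 16.7 pos [567.83 238.78  66.42] yaw tool x 79.43 tilt z [-0.0558  0.0044 -0.9984] F [-3.18  1.7   1.32] M [0.544 0.328 0.067] w 33.8 q6 -1.19
BOARD [566.66 239.32  36.85] yaw -10.58 slope along bx,by -0.0234 -0.0077
```

Call:
carry_out --steps '[[[0,0.26,0],0,1]]'

```text
time: 16.8
position: [0.5678, 0.2409, 0.0663]
tool_rot: [0.769, 0.639, -0.02, -0.019]
ft_force: [-1.3, -1.9, 1.1]
grip_width: 0.0335
```

Call:
carry_out --steps '[[[0,0,-0.08],0,1]]'

```text
time: 16.9
position: [0.5681, 0.2415, 0.066]
tool_rot: [0.769, 0.638, -0.02, -0.019]
ft_force: [-2.7, 1.2, 6.0]
grip_width: 0.0342
```

```bash
python3 st.py
```

```text
t 16.9 pos [568.09 241.5   65.95] yaw tool x 79.4 tilt z [-0.055   0.0047 -0.9985] F [-2.65  1.16  5.98] M [0.505 0.366 0.028] w 34.2 q6 -1.19
BOARD [566.93 242.06  36.38] yaw -10.61 slope along bx,by -0.0228 -0.0072
```

Call:
carry_out --steps '[[[0,0,0],0,0.3],[[0,0,0],0,0.3],[[0,0,0],0,0.3],[[0,0,0],0,0.3]]'

```text
time: 17.3
position: [0.5716, 0.2421, 0.0661]
tool_rot: [0.769, 0.639, -0.016, -0.017]
ft_force: [0.0, -0.5, -0.7]
grip_width: 0.0568
```

Call:
carry_out --steps '[[[0,0,1],0,0.3],[[0,0,2],0,0.3],[[0,0,2],0,0.3],[[0,0,0],0,0.3]]'

```text
time: 17.7
position: [0.572, 0.2418, 0.1183]
tool_rot: [0.769, 0.639, -0.016, -0.017]
ft_force: [-0.1, -0.2, -0.5]
grip_width: 0.0609
```

```bash
python3 st.py
```

```text
t 17.7 pos [571.97 241.8  118.32] yaw tool x 79.41 tilt z [-0.0469  0.0053 -0.9989] F [-0.13 -0.19 -0.53] M [ 0.126 -0.213 -0.001] w 60.9 q6 -1.18
BOARD [571.06 242.38  88.73] yaw -10.6 slope along bx,by -0.0149 -0.0052
```

```bash
python3 - <<'E'
from rig import cams
import cv2, numpy as np
T=cams.camera("top")["pixels"][:,:,::-1]; S=cams.camera("scene")["pixels"][:,:,::-1]
cv2.imwrite("pics/S3_raw.png",S);cv2.imwrite("pics/T3_raw.png",T)
def crop(I,x,y,w,h,k):return cv2.resize(I[y:y+h,x:x+w],None,fx=k,fy=k,interpolation=cv2.INTER_CUBIC)
cv2.imwrite("pics/e1.png",crop(S,108,219,130,98,6))
E
```

```text
(no output)
```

View pics/e1.png

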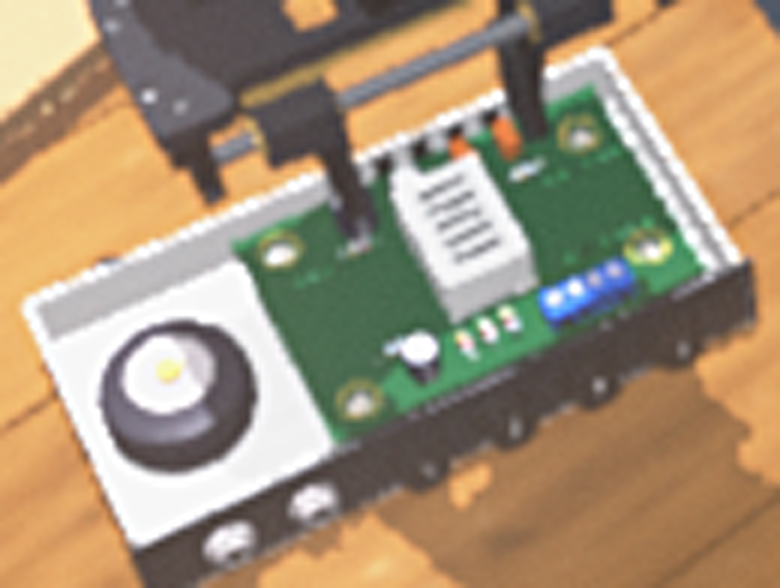

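```bash
python3 - <<'E'
from h import *
H=np.array([[-38,60,4],[38,60,4],[-30,-60,4],[30,-60,4]])/1e3
uv=up([(357,402),(280,252),(650,245),(580,135)],108,219,6)
for z in(.034,.036,.038):
    f=lambda p:(proj("scene",world([p[0],p[1],z,p[2]],H))-uv).ravel()
    s=least_squares(f,[.56,.24,-.18]);print(z,s.x*1e3,np.degrees(s.x[2]),s.fun.round(1))
E
```

```text
0.034 [ 567.80204719  242.54801536 -183.77681241] -10.529635723707573 [ 0.5 -0.2  0.  -0.2 -0.4  0.3 -0.2  0.1]
0.036 [ 566.50144689  243.12236034 -183.67044235] -10.523541167886211 [ 0.4 -0.2 -0.  -0.2 -0.3  0.3 -0.1  0.1]
0.038 [ 565.20087725  243.69667118 -183.56352722] -10.517415382303895 [ 0.4 -0.1 -0.1 -0.2 -0.2  0.3 -0.1  0. ]
```

Call:
carry_out --steps '[[[0.2,1.5,0],0,1],[[0.2,1.5,0],0,1],[[0.15,1.5,0],0,1],[[0.1,1.2,0],0,1],[[0,0,0],0,1],[[0,0,0],0,1],[[0,0,0],0,1],[[0,0,0],0,1]]' --squeeze 10

```text
time: 18.6
position: [0.5744, 0.3047, 0.1114]
tool_rot: [0.768, 0.639, -0.022, -0.02]
ft_force: [-0.0, -0.4, -0.9]
grip_width: 0.0058
```

```bash
python3 st.py
```

```text
t 18.6 pos [574.42 304.68 111.39] yaw tool x 79.54 tilt z [-0.0583  0.0024 -0.9983] F [-0.03 -0.45 -0.88] M [ 0.106 -0.187  0.027] w 5.8 q6 -1.09
BOARD [573.17 305.17  81.82] yaw -10.48 slope along bx,by -0.0256 -0.01
```

Call:
carry_out --steps '[[[0.2,-0.3,-1.2],0,1],[[0,0,-1.2],0,1],[[0,0,-0.8],0,1],[[0,0,-0.5],0,1],[[0,0,0],0,1]]'

```text
time: 19.1
position: [0.5762, 0.2991, 0.0703]
tool_rot: [0.769, 0.638, -0.023, -0.02]
ft_force: [-0.6, 0.3, -1.2]
grip_width: 0.0003
```

```bash
python3 st.py
```

```text
t 19.1 pos [576.17 299.13  70.28] yaw tool x 79.38 tilt z [-0.0605  0.0016 -0.9982] F [-0.61  0.33 -1.16] M [ 0.083 -0.189 -0.014] w 0.3 q6 -1.1
BOARD [574.86 299.6   40.71] yaw -10.63 slope along bx,by -0.0276 -0.0113
```

Call:
carry_out --steps '[[[0.3,0.25,-0.3],0,1],[[0,0,-0.1],0,1]]'

```text
time: 19.3
position: [0.5796, 0.3018, 0.0659]
tool_rot: [0.769, 0.638, -0.023, -0.02]
ft_force: [-0.1, 0.8, -0.3]
grip_width: 0.0007
```

Call:
carry_out --steps '[[[0,0,-0.15],0,1],[[0,0,-0.1],0,1]]'

```text
time: 19.5
position: [0.58, 0.3022, 0.0636]
tool_rot: [0.769, 0.638, -0.022, -0.02]
ft_force: [0.6, -0.7, 1.3]
grip_width: 0.0003
```

Call:
carry_out --steps '[[[0,0,-0.1],0,1],[[0,0,-0.1],0,1]]'

```text
time: 19.7
position: [0.5802, 0.3022, 0.0628]
tool_rot: [0.769, 0.638, -0.022, -0.019]
ft_force: [-0.7, 0.1, 4.5]
grip_width: 0.0006
```

```bash
python3 st.py
```

```text
t 19.7 pos [580.23 302.24  62.77] yaw tool x 79.41 tilt z [-0.0586  0.0019 -0.9983] F [-0.67  0.1   4.46] M [-0.02  -0.011 -0.017] w 0.6 q6 -1.1
BOARD [578.97 302.72  33.2 ] yaw -10.61 slope along bx,by -0.0258 -0.0106
```

Contact at TCP z ≈ 63 mm as expected. Pressing in small increments.

Call:
carry_out --steps '[[[0,0,-0.14],0,1]]'

```text
time: 19.8
position: [0.5804, 0.3023, 0.0623]
tool_rot: [0.769, 0.638, -0.022, -0.019]
ft_force: [-0.7, -0.3, 6.3]
grip_width: 0.0002
```

Call:
carry_out --steps '[[[0,0,-0.14],0,1]]'

```text
time: 19.9
position: [0.5805, 0.3024, 0.062]
tool_rot: [0.769, 0.639, -0.021, -0.019]
ft_force: [-1.5, 0.8, 6.8]
grip_width: 0.0007
```

Call:
carry_out --steps '[[[0,0,-0.14],0,1]]'

```text
time: 20.0
position: [0.5806, 0.3025, 0.0618]
tool_rot: [0.769, 0.639, -0.021, -0.019]
ft_force: [-2.9, -1.0, 8.5]
grip_width: 0.0001
```

Call:
carry_out --steps '[[[0,0,-0.14],0,1]]'

```text
time: 20.1
position: [0.5806, 0.3025, 0.0617]
tool_rot: [0.769, 0.639, -0.021, -0.019]
ft_force: [-2.0, -0.9, 7.7]
grip_width: 0.0007
```

Call:
carry_out --steps '[[[0,0,-0.18],0,1]]'

```text
time: 20.2
position: [0.5807, 0.3026, 0.0614]
tool_rot: [0.769, 0.639, -0.021, -0.019]
ft_force: [-2.8, -1.0, 9.4]
grip_width: 0.0004
```

Call:
carry_out --steps '[[[0,0,-0.18],0,1]]'

```text
time: 20.3
position: [0.5808, 0.3027, 0.0613]
tool_rot: [0.769, 0.639, -0.021, -0.019]
ft_force: [-2.7, -1.3, 9.9]
grip_width: 0.0005
```

Call:
carry_out --steps '[[[0,0,-0.2],0,1]]'

```text
time: 20.4
position: [0.5809, 0.3027, 0.0611]
tool_rot: [0.769, 0.639, -0.02, -0.019]
ft_force: [-1.5, -0.1, 1.1]
grip_width: 0.0006
```

Call:
carry_out --steps '[[[0,0,-0.2],0,1]]'

```text
time: 20.5
position: [0.5813, 0.3029, 0.0598]
tool_rot: [0.769, 0.639, -0.02, -0.018]
ft_force: [-0.1, 0.9, 0.4]
grip_width: 0.0006
```

Call:
carry_out --steps '[[[0,0,-0.12],0,1]]'

```text
time: 20.6
position: [0.5813, 0.3029, 0.0587]
tool_rot: [0.769, 0.639, -0.019, -0.018]
ft_force: [-1.1, 0.1, 4.6]
grip_width: 0.0003
```

Call:
carry_out --steps '[[[0,0,-0.12],0,1]]'

```text
time: 20.7
position: [0.5814, 0.303, 0.058]
tool_rot: [0.769, 0.639, -0.019, -0.018]
ft_force: [-2.4, -0.5, 8.7]
grip_width: 0.0006
```

Call:
carry_out --steps '[[[0,0,-0.12],0,1]]'

```text
time: 20.8
position: [0.5815, 0.303, 0.0577]
tool_rot: [0.769, 0.639, -0.019, -0.018]
ft_force: [-1.7, -1.7, 9.3]
grip_width: 0.0006
```

Call:
carry_out --steps '[[[0,0,-0.12],0,1]]'

```text
time: 20.9
position: [0.5816, 0.3031, 0.0573]
tool_rot: [0.769, 0.639, -0.019, -0.018]
ft_force: [0.1, -0.6, -0.1]
grip_width: 0.0004
```

Call:
carry_out --steps '[[[0,0,-0.12],0,1]]'

```text
time: 21.0
position: [0.5817, 0.3032, 0.0559]
tool_rot: [0.769, 0.639, -0.019, -0.018]
ft_force: [-0.6, -0.6, -0.5]
grip_width: 0.0005
```

Call:
carry_out --steps '[[[0,0,-0.12],0,1]]'

```text
time: 21.1
position: [0.5818, 0.3032, 0.0547]
tool_rot: [0.769, 0.639, -0.019, -0.018]
ft_force: [-1.8, -0.5, 10.6]
grip_width: 0.0006
```

Call:
carry_out --steps '[[[0,0,-0.12],0,1]]'

```text
time: 21.2
position: [0.5819, 0.3033, 0.0546]
tool_rot: [0.769, 0.639, -0.019, -0.018]
ft_force: [-3.3, -0.7, 14.3]
grip_width: 0.0004
```

Call:
carry_out --steps '[[[0,0,-0.12],0,1]]'

```text
time: 21.3
position: [0.5819, 0.3033, 0.0547]
tool_rot: [0.769, 0.639, -0.019, -0.018]
ft_force: [-2.3, -0.4, 10.9]
grip_width: 0.0001
```

Call:
carry_out --steps '[[[0,0,-0.12],0,1]]'

```text
time: 21.4
position: [0.5819, 0.3033, 0.0548]
tool_rot: [0.769, 0.639, -0.019, -0.018]
ft_force: [-2.4, -0.4, 9.2]
grip_width: 0.0004
```

```bash
python3 st.py
```

```text
t 21.4 pos [581.86 303.27  54.78] yaw tool x 79.47 tilt z [-0.0532  0.0034 -0.9986] F [-2.41 -0.44  9.21] M [-0.182  0.319  0.016] w 0.4 q6 -1.1
BOARD [580.77 303.79  25.2 ] yaw -10.54 slope along bx,by -0.0207 -0.0081
```

Call:
carry_out --steps '[[[0,0,1],0,1],[[0,0,2],0,1],[[0,0,2],0,1],[[-0.6,-2.5,0],0,1],[[-0.6,-3,0],0,1],[[-0.6,-3,0],0,1],[[-0.6,-2.4,0],0,1],[[0,0,0],0,1]]'

```text
time: 22.2
position: [0.5575, 0.1925, 0.1057]
tool_rot: [0.768, 0.64, -0.018, -0.018]
ft_force: [0.1, -0.3, -0.2]
grip_width: 0.0003
```

```bash
python3 st.py
```

```text
t 22.2 pos [557.51 192.48 105.71] yaw tool x 79.65 tilt z [-0.0509  0.004  -0.9987] F [ 0.08 -0.34 -0.23] M [ 0.092 -0.196  0.028] w 0.3 q6 -1.26
BOARD [556.48 193.02  76.13] yaw -10.36 slope along bx,by -0.0186 -0.0069
```

Call:
carry_out --steps '[[[0,-0.85,0],-0.3,1],[[0,0,-1],0,1],[[0,0,-1],0,1],[[0,0,-0.8],0,1],[[0,0,-0.5],0,1],[[0,0,0],0,1]]'

```text
time: 22.8
position: [0.5584, 0.1862, 0.0685]
tool_rot: [0.769, 0.639, -0.018, -0.018]
ft_force: [-0.1, 0.0, 0.5]
grip_width: 0.0003
```

```bash
python3 st.py
```

```text
t 22.8 pos [558.44 186.24  68.54] yaw tool x 79.42 tilt z [-0.0501  0.0055 -0.9987] F [-0.12  0.01  0.55] M [ 0.096 -0.231 -0.043] w 0.3 q6 -1.27
BOARD [557.44 186.82  38.96] yaw -10.59 slope along bx,by -0.0181 -0.0055
```

Call:
carry_out --steps '[[[-0.1,-0.25,-0.15],0,1],[[0,0,-0.12],0,1]]'

```text
time: 23.0
position: [0.5572, 0.1842, 0.0653]
tool_rot: [0.769, 0.639, -0.018, -0.018]
ft_force: [-0.6, 0.0, 0.2]
grip_width: 0.0003
```

Call:
carry_out --steps '[[[0,0,-0.12],0,1],[[0,0,-0.12],0,1]]'

```text
time: 23.2
position: [0.5575, 0.1842, 0.0632]
tool_rot: [0.769, 0.639, -0.017, -0.018]
ft_force: [-0.9, -0.3, 3.4]
grip_width: 0.0011
```

Call:
carry_out --steps '[[[0,0,-0.14],0,1],[[0,0,-0.14],0,1]]'

```text
time: 23.4
position: [0.5578, 0.1842, 0.062]
tool_rot: [0.769, 0.639, -0.017, -0.018]
ft_force: [-2.7, -0.9, 7.4]
grip_width: 0.0003
```

Call:
carry_out --steps '[[[0,0,-0.16],0,1]]'

```text
time: 23.5
position: [0.5579, 0.1841, 0.0616]
tool_rot: [0.769, 0.639, -0.017, -0.018]
ft_force: [-3.2, -0.7, 9.5]
grip_width: 0.0007
```

Call:
carry_out --steps '[[[0,0,-0.16],0,1]]'

```text
time: 23.6
position: [0.558, 0.1841, 0.0614]
tool_rot: [0.769, 0.639, -0.017, -0.017]
ft_force: [-3.0, -0.9, 11.0]
grip_width: 0.0001
```

```bash
python3 st.py
```

```text
t 23.6 pos [557.97 184.12  61.41] yaw tool x 79.5 tilt z [-0.048   0.0053 -0.9988] F [-3.02 -0.92 11.03] M [-0.104  0.301 -0.013] w 0.1 q6 -1.28
BOARD [557.03 184.7   31.82] yaw -10.5 slope along bx,by -0.016 -0.0053
```

Call:
carry_out --steps '[[[0,0,-0.17],0,1]]'

```text
time: 23.7
position: [0.558, 0.1841, 0.0614]
tool_rot: [0.769, 0.639, -0.017, -0.017]
ft_force: [-2.8, -0.1, 9.4]
grip_width: 0.0007
```

Call:
carry_out --steps '[[[0,0,-0.17],0,1]]'

```text
time: 23.8
position: [0.558, 0.1841, 0.0612]
tool_rot: [0.769, 0.639, -0.016, -0.017]
ft_force: [-1.5, -1.7, 8.5]
grip_width: 0.0006
```

Call:
carry_out --steps '[[[0,0,-0.15],0,1]]'

```text
time: 23.9
position: [0.5579, 0.184, 0.0608]
tool_rot: [0.769, 0.639, -0.016, -0.017]
ft_force: [-2.7, 0.2, 5.4]
grip_width: 0.0007
```

Call:
carry_out --steps '[[[0,0,-0.13],0,1]]'

```text
time: 24.0
position: [0.5579, 0.184, 0.0606]
tool_rot: [0.769, 0.639, -0.016, -0.017]
ft_force: [-1.5, -1.5, 6.3]
grip_width: 0.0
```

Call:
carry_out --steps '[[[0,0,-0.12],0,1]]'

```text
time: 24.1
position: [0.5579, 0.184, 0.0605]
tool_rot: [0.769, 0.639, -0.016, -0.017]
ft_force: [-1.4, -0.5, 6.6]
grip_width: 0.0003
```

Call:
carry_out --steps '[[[0,0,-0.12],0,1]]'

```text
time: 24.2
position: [0.5582, 0.184, 0.0599]
tool_rot: [0.769, 0.639, -0.016, -0.016]
ft_force: [0.3, -0.6, -0.1]
grip_width: 0.0003
```

Barbs passing; following down to landing.

Call:
carry_out --steps '[[[0,0,-0.12],0,1]]'

```text
time: 24.3
position: [0.5585, 0.1841, 0.0589]
tool_rot: [0.769, 0.639, -0.015, -0.016]
ft_force: [-0.3, -0.2, 0.5]
grip_width: 0.0004
```

Call:
carry_out --steps '[[[0,0,-0.12],0,1]]'

```text
time: 24.4
position: [0.5586, 0.184, 0.0575]
tool_rot: [0.769, 0.639, -0.015, -0.016]
ft_force: [-0.8, -0.5, -0.4]
grip_width: 0.0004
```

Call:
carry_out --steps '[[[0,0,-0.12],0,1]]'

```text
time: 24.5
position: [0.5586, 0.184, 0.0561]
tool_rot: [0.769, 0.639, -0.015, -0.016]
ft_force: [0.1, 0.7, 0.5]
grip_width: 0.0006
```

Call:
carry_out --steps '[[[0,0,-0.12],0,1]]'

```text
time: 24.6
position: [0.5587, 0.184, 0.0549]
tool_rot: [0.769, 0.639, -0.015, -0.016]
ft_force: [-1.7, 0.0, 10.1]
grip_width: 0.0003
```

Call:
carry_out --steps '[[[0,0,-0.12],0,1]]'

```text
time: 24.7
position: [0.5588, 0.184, 0.0548]
tool_rot: [0.769, 0.639, -0.015, -0.016]
ft_force: [-2.2, -0.1, 16.1]
grip_width: 0.0005
```

Call:
carry_out --steps '[[[0,0,-0.12],0,1]]'

```text
time: 24.8
position: [0.5587, 0.184, 0.0549]
tool_rot: [0.769, 0.639, -0.015, -0.016]
ft_force: [-2.8, -0.5, 11.0]
grip_width: 0.0009
```

Call:
carry_out --steps '[[[0,0,-0.12],0,1]]'

```text
time: 24.9
position: [0.5587, 0.184, 0.055]
tool_rot: [0.768, 0.639, -0.015, -0.016]
ft_force: [-2.3, -0.8, 8.7]
grip_width: 0.0005
```

Call:
carry_out --steps '[[[0,0,1],0,1],[[0,0,3],0,1],[[0,0,4],0,1],[[0,-2,4],0,1],[[0,-3,0],0,1],[[0,-3,0],0,1],[[0,0,0],0,1],[[0,0,0],0,1]]'

```text
time: 25.7
position: [0.5589, 0.1022, 0.1821]
tool_rot: [0.768, 0.64, -0.014, -0.015]
ft_force: [-0.3, 0.4, 0.3]
grip_width: 0.0006
```

```bash
python3 st.py|head -1; python3 - <<'E'
from rig import cams
import cv2, numpy as np
S=cams.camera("scene")["pixels"][:,:,::-1]
cv2.imwrite("pics/S4_raw.png",S)
cv2.imwrite("pics/f1.png",cv2.resize(S[224:319,108:238],None,fx=6,fy=6,interpolation=cv2.INTER_CUBIC))
E
```

```text
t 25.7 pos [558.89 102.22 182.07] yaw tool x 79.63 tilt z [-0.0402  0.0046 -0.9992] F [-0.32  0.44  0.29] M [ 0.027 -0.168  0.003] w 0.6 q6 -1.41
```

View pics/f1.png

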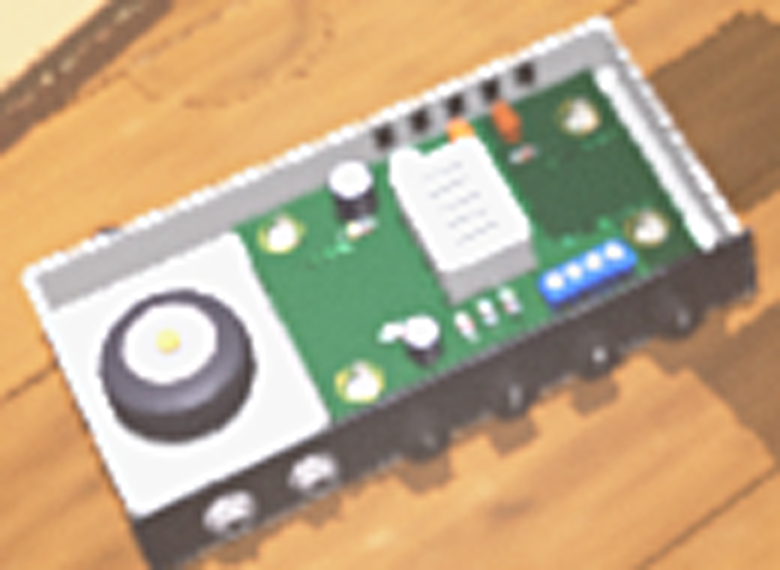

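```bash
python3 -c "
from rig import robot
robot.hand_in()"
```

```text
the job is handed in; nothing more can be done
```

The board is back in its bay, with both ends pressed down past their standoffs onto the shoulders, and I handed the job in at about 26 s of the 67 s allowed. No verdict is reported.

- **Fitting:** I gripped the board by its can, turned it about 29° and lowered it until contact. I then felt sideways to check that the tips had caught in the holes, let go, and pressed the wide end and then the narrow end with closed fingers.
- **Clicks:** Each end gave two drops in force, one for each standoff. Each end then stopped sharply at the same height, with the fingers at 54.7 mm and 54.9 mm, about 8 mm below where the board had lain loose.
- **Force:** The highest press read was about 16 N, against the 20 N limit.
- **Last picture:** It shows white barbs standing in all four holes, the board flat, and the arm well clear. The other things on the bench were never approached, but I did not compare their positions before and after.

**Disagreements:**
- **Bay position:** The two cameras disagreed by up to about 5 mm in x on where the bay is, so I settled that by feel.
- **Board pose:** The board pose worked out from the arm and the one from the scene camera differed by about 1.6 mm while the board was held above the bay.
- **Tool lean:** The tool leaned up to 4° while moving and could not be straightened by command. The held board leaned only about 1°.

I had no reading of the prong angles themselves, so the clicks are inferred from force, height and the picture.

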